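Hang the cutlery caddy and hold it against its backplate

TASK

Hang the red cutlery caddy by its white handle over both hooks of the wooden stand and let go of it. Then, as a third hand for me while I screw it on from behind, press on the caddy's front so that its back lies flat on the blue sprung backplate, with a steady push of about 10 N (between 5 and 16 N), and finish while still holding that push. Leave the other things on the table where they are.

Things in the scene. Friction and masses are not known exactly. Their poses are not given: they have to be found in the camera images.
- caddy: Red plastic cutlery caddy: open box 70 (x) x 130 (y) x 90 mm high, dark slots on its flat faces, 4 mm walls, a divider, and a rigid white bail handle over it. About 0.35 kg (varies by a quarter). Origin: centre of its underside; z up, y along its wide side and the handle's bar; back faces +x, front -x (they look alike; the front starts towards the robot).
- bail (a point): Middle of the caddy's white handle bar: a straight round bar 10 mm in diameter, 115 mm long along the caddy's y, its centre line 150 mm above the caddy's underside (60 mm of free height over the rim), over the middle of the box; two round legs of 10 mm join its ends to the rim.
- press_spot (a point): A good place to press: on the middle line of the caddy's flat front face, 35 mm out along the caddy's -x and 60 mm above its underside.
- stand: Wooden caddy stand, fixed to the table, with a double steel hook. Origin on the table under the blue backplate's front face at rest; x points into the stand (the caddy hangs on its -x side), z up. Board 150 mm wide, top at 179 mm, 38 mm behind the backplate's face; foot 170 mm wide, 34 to 104 mm behind that face. The table in front of the backplate is free.
- backplate: Upright blue plate, 120 mm wide (y), 85 mm high, lower edge 30 mm above the table, in front of the board. Origin: middle of the lower edge of its front face; x points straight into it (the direction to press), z up. It moves back along x without turning, at most 20 mm, on springs of 1 N per mm (10 N at 10 mm). The hooks stay still.
- seat (a point): Where the middle of the hung caddy's handle bar lies: between the two hooks, 44 mm in front of the backplate's face, 176 mm above the table (caddy's underside 26 mm up). The polished level arms let the bar slide back easily (friction about 0.15). The bar gets there from the front, over the tips with the box passing below the arms; straight down, the box would land on the hooks.
- hook_left (a point): Top of the upturned tip of the left (+y) of the two hooks, 186 mm above the table. Each hook is 8 mm round steel, 32 mm left or right of the middle: a level arm, its centre line 167 mm above the table, out of the board to 58 mm in front of the backplate's face, then a tip turned up 19 mm and leaning forward to 63 mm.
- screwdriver: Screwdriver lying on the table in the middle, near the robot; leave alone.
- screw_tray: Small green open tray, 60 x 80 x 25 mm, at the far side in the middle; leave alone.
- mug: Blue mug, 80 mm wide, 95 mm high, far left; leave alone.
- soap_bottle: Orange dish-soap bottle, 60 mm wide, 190 mm high, on the left; leave alone.
- jam_jar: Amber jar, 70 mm wide, 90 mm high, on the right; leave alone.
- dish_brush: Dish brush lying on the right; leave alone.
There are look-alikes about, which are no part of the job. There is more than one size of the caddy; the job needs the middle-sized.

How it is judged:
By the outcome, as a careful person would: the job done as asked, in the order asked, and still so for the second after the job is handed in, while the arm keeps its last pose, push and grip.
It also fails if it takes over 58 s, if anything falls off the work surface, if the arm or the gripper's body presses on something with over 40 N, if the wrist force passes 120 N, or if a joint passes its speed limit or range.

ROBOT

A 6-joint arm with a two-finger parallel gripper is mounted at the origin on the work surface. World frame = base frame: x ahead of the robot, y to its left, z up, the work surface at z = 0. Lengths are in m, angles in rad, forces in N, time in s.
With the tool pointing down it reaches from about 0.275 to 0.725 m from the base axis. Payload 15.9 kg.
Tool frame: the origin (TCP) lies midway between the tips of the shut fingers; the grasp point (between the pads) lies 19 mm behind it (r.grasp_offset is the distance from the TCP to the grasp point, in m); z points along the fingers, y is the line along which they close (so a half turn about z gives the same grasp; the last joint's range is limited). The gripper opens to 85 mm and grips with 20 to 120 N. Pads are 22 mm wide; open, the fingers measure 114 mm over their backs; the gripper's body (76 mm by 85 mm) begins 54 mm behind the grasp point. The pads swing forward as they close: fully open they stand 13 mm farther back than shut.
Start: joints at [0, 0.213, -0.034, 1.323, 0, 1.571], TCP at [0.5, -0, 0.231] pointing down, gripper open.
Joint ranges: [-2.98, 2.98], [-0.74, 1.72], [-1.14, 1.35], [-2.1, 2.04], [-1.57, 1.44], [-3.14, 3.14]. Speed limits (rad/s): [1.89, 1.89, 2.39, 2.57, 3.14, 3.14].

INTERFACE

Orientations are given as [roll, pitch, yaw] about the fixed x, y, z axes, in that order (R = Rz(yaw) Ry(pitch) Rx(roll)).
In Python, from plant import r, vision gives the robot as it stands.
- The arm moves only by the tool play_rows, never from a script. Its arguments are lists of equal length, an entry for each row: "rotation": the turn, a rotation vector about the tool's x, y, z in rad, a list of three; "dp": the shift along the tool's x, y, z in m, a list of three; "hand": the finger opening in m, from 0 to 0.0854. A call has 1 to 8 rows; each row shifts and turns the commanded pose from where the row before left it, along the tool's axes as they then stand; what a row does not reach is not made up. A row lasts 1/8 s, in which the tool goes at most 62.5 mm and 10.7 degrees, less where a joint would pass 70% of its speed; a pose out of reach is approached as far as the arm can. A call with a gripper value outside its range is refused whole. The fingers move at their own pace and stop on an object; "squeeze" is the grip in N (left out, the last holds). Time passes only in rows, so rows that do not move let the fingers close. It gives the time, the measured TCP pose, the force, the opening and the grip force at its end, in the units of the state.
- r.get_state(): the state, without advancing time (a new reading comes with each control period).
- vision.read_camera(name): name is "scene" or "side" or "wrist"; returns the picture (400x640x3 uint8, red, green, blue); there is no depth.
- vision.camera_model(name): a dict with "fov_y" (degrees; the focal length in pixels is half the picture's height over the tangent of half this angle, whatever the lens; pixels are square), "cx", "cy" (the principal point, pixels), "rvec" (rotation vector, rad) and "tvec" (3), from world to camera coordinates, as OpenCV has them; the wrist camera has in their place "mount" (4x4, takes a point from camera to tool coordinates, whose origin is the TCP and whose axes are the flange's). Camera axes: x right, y down, z forward; pixel columns grow to the right and rows downward; lengths in m; the calibration is good to about 2 mm. The wrist camera is an equidistant fisheye: a pixel r from the principal point sees the ray r / f radians off the axis. A picture is of the moment at which its call begins: read the wrist's pose just before it. camera_model takes no time and is no camera call.
- r.sign_off(): hands the job in; it is judged then, once.
Trained networks look in the newest picture that a camera, given by its name, has taken for a name from the list of things; names that differ only in an ending like _2 or _b are one class to them, and where a whole thing is asked for, a point or a joint stands for the part that bears it (a point fixed in the world has none). Each returns a list of dicts, best first, with "p" (0 to 1); they miss things now and then, are a little off and sometimes report something else, mostly with a low value. They report only what shows in the picture. A call takes as long as a camera call. They do not tell look-alikes from the thing itself.
- vision.silhouettes(camera, name): "region" (400x640 bool, what is visible of it).
- vision.tip_of(camera, name): "position" ([x, y, z] in m, in world coordinates, good to about 4 mm: a listed point, or the origin of a listed thing).
The state is a dict: "t": time; "joint_positions": joint angles; "joint_velocities": joint speeds; "effort": joint torques, N m; "tcp_pos": TCP position; "ee_rot": TCP orientation; "ft_force": force on the tool from outside, world axes, zero at the start; "wrist_torque": the same for the moment, N m; "gripper_width": finger opening in m; "grasp_force": force on a finger pad.
Only numpy, scipy, OpenCV 4.12 (cv2) and the standard library are available. Lean on these libraries where they do the work, as an engineer would, in place of code of your own. Each camera call takes 0.05 s, during which the arm holds its last target. There are 200 camera calls.

## Working session

There is one attempt and no reset: what is moved stays moved. The work goes in short steps, Python scripts to look and compute and a tool call to move; the robot and the scene stay as the last step left them, time stands still between calls to the robot, and variables do not carry over. Pictures are saved under pics/ and viewed, at most 10 in all, crops included, and the job is handed in when it is done.

Besides the shell and the picture viewer there is one more tool, called as name(argument=value, ...), one argument or row to a line, values as JSON. play_rows: Moves the arm, as the interface text tells. Its arguments: {"type":"object","properties":{"rotation":{"type":"array"},"dp":{"type":"array"},"hand":{"type":"array"},"squeeze":{"type":"number"}},"required":["rotation","dp","hand"]}

```bash
mkdir -p pics; ls
python3 - <<'E'
from plant import r, vision
import cv2, numpy as np
ims=[]
for c in ["scene","side"]:
    im=vision.read_camera(c); cv2.imwrite(f"pics/{c}0.png",im[:,:,::-1])
    for n in ["caddy","bail","press_spot","stand","backplate","seat","hook_left"]:
        for d in vision.tip_of(c,n): print(c,n,round(d["p"],2),np.round(d["position"],3))
s=r.get_state();print(s)
E
```

```text
pics
scene caddy 0.79 [0.762 0.187 0.001]
scene caddy 0.6 [0.61  0.149 0.003]
scene caddy 0.58 [ 0.251  0.277 -0.002]
scene bail 0.83 [0.248 0.28  0.212]
scene bail 0.77 [0.761 0.186 0.107]
scene bail 0.63 [0.614 0.147 0.147]
scene press_spot 0.93 [0.234 0.227 0.082]
scene press_spot 0.78 [0.582 0.164 0.059]
scene press_spot 0.7 [0.74  0.179 0.044]
scene press_spot 0.51 [ 0.534 -0.16   0.171]
scene press_spot 0.2 [ 0.442  0.43  -0.003]
scene stand 0.67 [0.615 0.148 0.147]
scene stand 0.21 [ 0.611  0.149 -0.   ]
scene backplate 0.55 [ 0.574 -0.171  0.03 ]
scene seat 0.56 [ 0.531 -0.159  0.171]
scene seat 0.45 [ 0.442  0.431 -0.002]
scene hook_left 0.6 [ 0.524 -0.122  0.191]
side caddy 0.95 [0.25  0.278 0.   ]
side caddy 0.87 [ 0.758  0.181 -0.002]
side caddy 0.56 [ 0.612  0.145 -0.001]
side bail 0.73 [0.251 0.274 0.209]
side bail 0.71 [0.614 0.145 0.15 ]
side bail 0.67 [0.759 0.184 0.113]
side press_spot 0.93 [0.58  0.166 0.058]
side press_spot 0.8 [0.233 0.229 0.083]
side press_spot 0.73 [0.736 0.182 0.047]
side stand 0.74 [ 0.571 -0.171 -0.002]
side backplate 0.92 [ 0.575 -0.169  0.
[... 242 characters left out ...]
ay([ 7.47943490e-06,  2.12881078e-01, -3.43959750e-02,  1.32348870e+00,
       -2.33539523e-05,  1.57077231e+00]), 'joint_velocities': array([-1.66352727e-04,  3.62945367e-04, -1.94560244e-05, -1.26492979e-03,
        1.16758411e-03,  7.76033320e-04]), 'effort': array([ 1.68992417e-03, -6.85896778e+01,  4.87313783e+01,  1.08071174e-03,
        2.08666402e-04,  2.36320584e-04]), 'tcp_pos': array([ 4.99992757e-01, -3.63084408e-06,  2.31316898e-01]), 'ee_rot': array([3.14156208e+00, 2.33546868e-05, 1.57082783e+00]), 'ft_force': array([ 0.04409301, -0.32283975, -0.41303453]), 'wrist_torque': array([-0.00639562, -0.007914  , -0.01953277]), 'grasp_force': 0.0, 'gripper_width': 0.08542574087495465}
```

View pics/scene0.png

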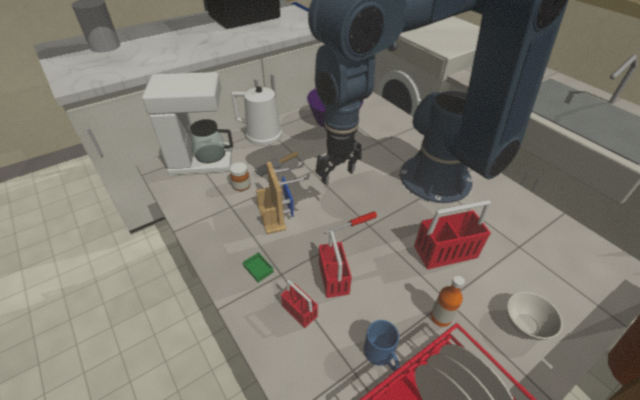

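View pics/side0.png

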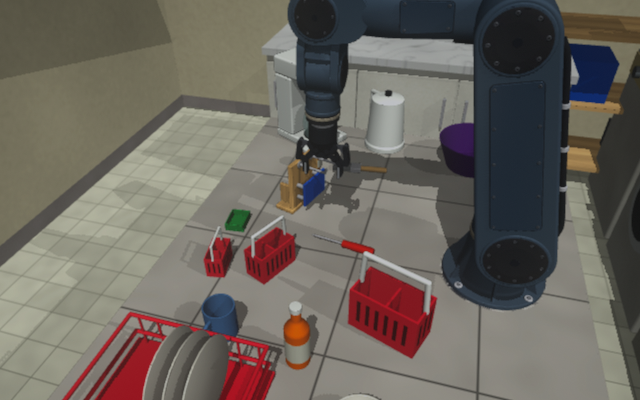

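The scene view shows three caddies: small at (300,303), middle at (336,265) and large at (452,237). The stand is at (278,195) with the blue plate to its right. The middle caddy is at about (0.612, 0.147) with yaw about -30°. I'll move above it and look from near.

play_rows(
  rotation=[
    [0, 0, 0],
    [0, 0, 0],
    [0, 0, 0],
    [0, 0, 0],
    [0, 0, 0.175],
    [0, 0, 0.175],
    [0, 0, 0.17],
    [0, 0, 0],
  ],
  dp=[
    [0.037, 0.028, -0.007],
    [0.037, 0.028, -0.007],
    [0.037, 0.028, -0.007],
    [0.036, 0.028, -0.007],
    [0, 0, 0],
    [0, 0, 0],
    [0, 0, 0],
    [0, 0, 0],
  ],
  hand=[0.06, 0.06, 0.06, 0.06, 0.06, 0.06, 0.06, 0.06],
  squeeze=40,
)

```text
t: 1.8
tcp_pos: [0.612, 0.147, 0.2592]
ee_rot: [-3.141, 0.0, 1.052]
ft_force: [-0.8, -0.5, -0.2]
gripper_width: 0.0602
grasp_force: 0.0
```

```bash
cat > h.py <<'E'
from plant import r, vision
import cv2, numpy as np
from scipy.spatial.transform import Rotation as R
def pose():
    s=r.get_state(); return R.from_euler('xyz',s['ee_rot']).as_matrix(),np.array(s['tcp_pos']),s
def snap(c,f=None):
    im=vision.read_camera(c)
    if f: cv2.imwrite('pics/'+f,im[:,:,::-1])
    return im
def tips(c,names):
    for n in names:
        for d in vision.tip_of(c,n):
            if d["p"]>.3: print(c,n,round(d["p"],2),np.round(d["position"],3))
def line_yaw(c,px,z):
    "pixels (n,2) of fixed camera -> world at height z"
    m=vision.camera_model(c); f=200/np.tan(np.radians(m['fov_y'])/2)
    Rm=R.from_rotvec(np.ravel(m['rvec'])).as_matrix(); t=np.ravel(m['tvec'])
    px=np.asarray(px,float)
    d=np.c_[(px[:,0]-m['cx'])/f,(px[:,1]-m['cy'])/f,np.ones(len(px))]@Rm
    o=-Rm.T@t
    return o+d*((z-o[2])/d[:,2])[:,None]
E
python3 - <<'E'
from h import *
Rt,p,s=pose(); print(p,s['ee_rot'],s['joint_positions'],s['t'],[a for a in dir(r) if a[0]!='_'])
snap('wrist','w1.png')
tips('wrist',["caddy","bail","press_spot","seat","hook_left","backplate"])
snap('scene'); tips('scene',["bail","press_spot","seat","hook_left","backplate","stand"])
snap('side'); tips('side',["bail","press_spot","seat","hook_left","backplate","stand"])
E
```

```text
[0.61199423 0.14704043 0.25919364] [-3.14147428e+00  1.11399541e-04  1.05176860e+00] [ 2.35794989e-01  5.01039748e-01  4.46381898e-01  1.51630102e+00
 -4.12559511e-08  2.32561905e+00] 1.8 ['PlanningError', 'get_state', 'grasp_offset', 'sign_off']
wrist caddy 0.88 [ 0.612  0.145 -0.002]
wrist caddy 0.73 [0.254 0.273 0.004]
wrist caddy 0.59 [ 0.763  0.184 -0.003]
wrist caddy 0.56 [ 0.786 -0.013  0.003]
wrist caddy 0.47 [ 0.653 -0.389  0.002]
wrist bail 0.93 [0.615 0.153 0.153]
wrist bail 0.8 [0.252 0.278 0.211]
wrist bail 0.77 [0.762 0.183 0.111]
wrist press_spot 0.88 [0.231 0.232 0.082]
wrist press_spot 0.81 [0.581 0.158 0.056]
wrist press_spot 0.73 [0.738 0.175 0.045]
scene bail 0.9 [0.761 0.182 0.109]
scene bail 0.73 [0.25  0.279 0.216]
scene bail 0.64 [0.616 0.15  0.146]
scene press_spot 0.96 [0.584 0.162 0.057]
scene press_spot 0.89 [0.741 0.177 0.044]
scene seat 0.84 [ 0.532 -0.159  0.175]
scene hook_left 0.66 [ 0.523 -0.118  0.188]
scene backplate 0.7 [ 0.574 -0.173  0.031]
scene stand 0.68 [ 0.571 -0.179  0.001]
scene stand 0.38 [ 0.784 -0.01   0.   ]
side bail 0.92 [0.251 0.276 0.211]
side bail 0.82 [0.614 0.145 0.15 ]
side bail 0.77 [0.76  0.182 0.112]
side press_spot 0.78 [0.579 0.167 0.06 ]
side press_spot 0.73 [0.732 0.182 0.047]
side press_spot 0.56 [0.232 0.229 0.085]
side seat 0.78 [ 0.53  -0.154  0.177]
side backplate 0.86 [ 0.575 -0.17   0.03 ]
side backplate 0.65 [ 0.656 -0.392  0.001]
side stand 0.79 [ 0.571 -0.171 -0.001]
```

View pics/w1.png

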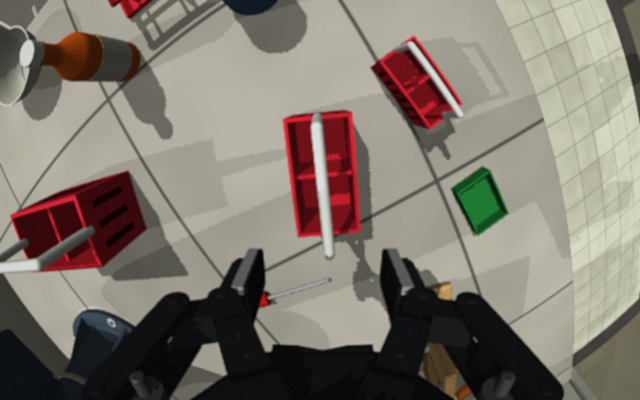

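The wrist view shows the bar running from about (318,118) to (330,250). I'll project it onto z=0.15, and get the stand's yaw from an enlarged crop.

```bash
cat >> h.py <<'E'
def wrist_px(px,z,Rt,p):
    m=vision.camera_model('wrist'); f=200/np.tan(np.radians(m['fov_y'])/2); M=np.array(m['mount'])
    v=np.asarray(px,float)-[m['cx'],m['cy']]; rr=np.linalg.norm(v,axis=1); th=rr/f
    d=np.c_[v/rr[:,None]*np.sin(th)[:,None],np.cos(th)]@(Rt@M[:3,:3]).T
    o=Rt@M[:3,3]+p
    return o+d*((z-o[2])/d[:,2])[:,None]
E
python3 - <<'E'
from h import *
Rt,p,s=pose()
im=cv2.imread('pics/w1.png')
# white pixels of bar near centre
w=(im.min(2)>130); w[:, :300]=0; w[:,345:]=0; w[:110]=0; w[262:]=0
n,lab,st,_=cv2.connectedComponentsWithStats(w.astype('uint8')); k=1+np.argmax(st[1:,4]); print(st[k])
ys,xs=np.nonzero(lab==k)
rows=np.arange(135,240); mid=np.array([[xs[ys==y].mean(),y] for y in rows])
P=wrist_px(mid,0.15,Rt,p)
d=np.polyfit(P[:,1],P[:,0],1); print('slope dx/dy',d,'yaw',-np.arctan(d[0]))
print(wrist_px([[318,118],[330,252]],.15,Rt,p).round(4), 'x at y=.147',np.polyval(d,.147))
a=snap('scene')[150:250,230:330]; b=snap('side')[140:240,260:360]
cv2.imwrite('pics/crop.png',cv2.resize(np.hstack([a,b]),(800,400),interpolation=cv2.INTER_CUBIC)[:,:,::-1])
E
```

```text
[ 300  113   45  149 2102]
slope dx/dy [0.46639165 0.54513895] yaw -0.436401304085821
[[0.643  0.2053 0.15  ]
 [0.5927 0.096  0.15  ]] x at y=.147 0.6136985201521361
```

View pics/crop.png

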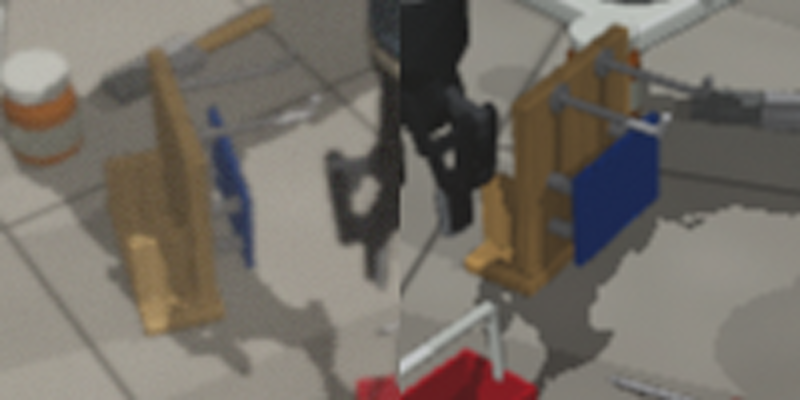

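play_rows(
  rotation=[
    [0, 0, -0.08],
    [0, 0, 0],
    [0, 0, 0],
    [0, 0, 0],
    [0, 0, 0],
    [0, 0, 0],
    [0, 0, 0],
    [0, 0, 0],
  ],
  dp=[
    [0, 0, 0],
    [0.003, 0.002, 0.04],
    [0, 0, 0.04],
    [0, 0, 0.03],
    [0, 0, 0.018],
    [0, 0, 0],
    [0, 0, 0],
    [0, 0, 0],
  ],
  hand=[0.05, 0.05, 0.05, 0.05, 0.05, 0.05, 0, 0],
  squeeze=50,
)

```text
t: 3.95
tcp_pos: [0.6156, 0.149, 0.1324]
ee_rot: [3.14, -0.001, 1.131]
ft_force: [-0.5, 0.1, -0.2]
gripper_width: 0.0141
grasp_force: 0.0
```

play_rows(
  rotation=[
    [0, 0, 0],
    [0, 0, 0],
    [0, 0, 0],
    [0, 0, 0],
    [0, 0, 0],
    [0, 0, 0],
    [0, 0, 0],
  ],
  dp=[
    [0, 0, 0],
    [0, 0, 0],
    [0, 0, 0],
    [0, 0, 0],
    [0, 0, -0.01],
    [0, 0, -0.015],
    [0, 0, -0.015],
  ],
  hand=[0, 0, 0, 0, 0, 0, 0],
)

```text
t: 4.82
tcp_pos: [0.6152, 0.1489, 0.1728]
ee_rot: [3.141, -0.0, 1.131]
ft_force: [0.3, -0.5, -3.1]
gripper_width: 0.0083
grasp_force: 48.8
```

Run:
```python
from h import *
Rt,p,s=pose(); print(p,s['ee_rot'],s['ft_force'],s['joint_positions'],s['t'])
c=lambda u,v:(260+(u-400)/4,140+v/4)
for z,pp in((.115,[(573,183),(658,113)]),(.03,[(575,265),(658,195)])):
    P=line_yaw('side',[c(*q) for q in pp],z); d=P[1]-P[0]; print(P.round(4),np.linalg.norm(d),'yaw',np.arctan2(d[0],-d[1]))
im=snap('wrist','w2.png'); tips('wrist',['bail','caddy','press_spot'])
snap('scene','s2.png'); 
for c_ in('scene','side'):
    snap(c_); tips(c_,['backplate','seat','hook_left','bail','press_spot'])
```

```text
[0.61524033 0.14888483 0.17279662] [ 3.14110380e+00 -4.19645772e-04  1.13073179e+00] [ 0.33691198 -0.53066502 -3.10875667] [2.37419838e-01 5.07410290e-01 2.39328925e-01 1.30207102e+00
 2.05360948e-05 2.24828081e+00] 4.825
[[ 0.5948 -0.1079  0.115 ]
 [ 0.5571 -0.2237  0.115 ]] 0.12185968309965267 yaw -0.3144938717339099
[[ 0.5967 -0.1124  0.03  ]
 [ 0.5577 -0.2262  0.03  ]] 0.12032409771916416 yaw -0.3307661959799813
wrist bail 0.82 [0.763 0.182 0.11 ]
wrist bail 0.57 [0.613 0.151 0.194]
wrist caddy 0.96 [0.759 0.183 0.   ]
wrist caddy 0.74 [0.613 0.146 0.044]
wrist caddy 0.59 [0.255 0.277 0.002]
wrist press_spot 0.89 [0.232 0.233 0.08 ]
wrist press_spot 0.74 [0.74  0.177 0.044]
wrist press_spot 0.68 [0.582 0.157 0.099]
scene backplate 0.7 [ 0.574 -0.17   0.029]
scene seat 0.65 [ 0.533 -0.16   0.175]
scene hook_left 0.92 [ 0.524 -0.123  0.187]
scene bail 0.97 [0.615 0.144 0.186]
scene bail 0.97 [0.759 0.185 0.108]
scene bail 0.81 [0.25  0.275 0.214]
scene press_spot 0.91 [0.739 0.179 0.046]
scene press_spot 0.87 [0.234 0.229 0.084]
scene press_spot 0.86 [0.583 0.164 0.098]
scene press_spot 0.58 [ 0.53  -0.16   0.176]
side backplate 0.81 [ 0.572 -0.168  0.03 ]
side backplate 0.33 [0.615 0.144 0.04 ]
side seat 0.66 [ 0.53  -0.158  0.176]
side hook_left 0.58 [ 0.521 -0.124  0.183]
side bail 0.92 [0.615 0.148 0.19 ]
side bail 0.66 [0.251 0.275 0.212]
side bail 0.59 [0.76  0.183 0.112]
side press_spot 0.87 [0.578 0.166 0.099]
side press_spot 0.81 [0.734 0.185 0.044]
side press_spot 0.72 [0.236 0.229 0.087]
```

View pics/w2.png

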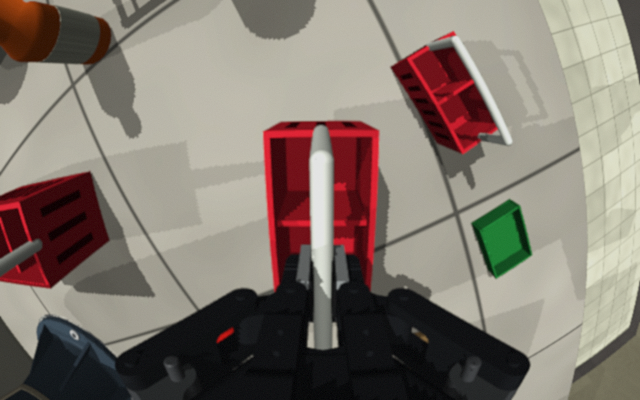

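The caddy is held squarely by its bar (wrist view, bar at x≈322). Stand estimate: yaw about -0.30, seat about (0.5315, -0.1575). I'll carry the caddy round to the front of the stand.

play_rows(
  rotation=[
    [0, 0, -0.14],
    [0, 0, 0],
    [0, 0, 0],
    [0, 0, 0],
    [0, 0, 0],
    [0, 0, 0],
    [0, 0, 0],
    [0, 0, 0],
  ],
  dp=[
    [0, 0, -0.016],
    [-0.015, -0.013, 0],
    [-0.03, -0.026, 0],
    [-0.03, -0.026, 0],
    [-0.03, -0.026, 0],
    [-0.03, -0.026, 0],
    [-0.022, -0.02, 0],
    [-0.014, -0.014, 0],
  ],
  hand=[0, 0, 0, 0, 0, 0, 0, 0],
)

```text
t: 6.68
tcp_pos: [0.4192, 0.0295, 0.1876]
ee_rot: [3.141, -0.0, 1.27]
ft_force: [0.1, 0.1, -2.8]
gripper_width: 0.0082
grasp_force: 48.8
```

play_rows(
  rotation=[
    [0, 0, 0],
    [0, 0, 0],
    [0, 0, 0],
    [0, 0, 0],
    [0, 0, 0],
    [0, 0, 0],
    [0, 0, 0],
    [0, 0, 0],
  ],
  dp=[
    [-0.016, 0.005, 0],
    [-0.032, 0.009, 0],
    [-0.032, 0.009, 0],
    [-0.03, 0.009, 0],
    [-0.022, 0.006, 0],
    [-0.014, 0.004, 0],
    [0, 0, 0],
    [0, 0, 0],
  ],
  hand=[0, 0, 0, 0, 0, 0, 0, 0],
)

```text
t: 7.68
tcp_pos: [0.4173, -0.1212, 0.1873]
ee_rot: [-3.141, -0.0, 1.271]
ft_force: [0.9, -0.0, -2.0]
gripper_width: 0.0087
grasp_force: 48.9
```

Run:
```python
from h import *
Rt,p,s=pose(); print(p,s['ee_rot'],s['ft_force'],s['joint_positions'],s['t'])
im=snap('wrist','w3.png'); tips('wrist',['bail','seat','hook_left','backplate','stand','caddy'])
for c_ in('scene','side'):
    snap(c_,c_+'3.png'); tips(c_,['backplate','seat','hook_left','bail','press_spot','caddy'])
```

```text
[ 0.41725964 -0.12119501  0.18729021] [-3.14144536e+00 -2.38662812e-04  1.27111218e+00] [ 0.8870553  -0.01572959 -2.028009  ] [-2.82851901e-01  9.29441776e-02 -2.88605697e-01  1.18938971e+00
  2.41108225e-04  1.58762853e+00] 7.675
wrist bail 0.57 [ 0.418 -0.118  0.209]
wrist seat 0.73 [ 0.532 -0.161  0.176]
wrist backplate 0.78 [ 0.574 -0.177  0.032]
wrist stand 0.76 [ 0.573 -0.175 -0.001]
wrist caddy 0.65 [ 0.415 -0.127  0.056]
scene backplate 0.76 [ 0.575 -0.166  0.033]
scene seat 0.75 [ 0.533 -0.16   0.17 ]
scene hook_left 0.66 [ 0.522 -0.122  0.188]
scene bail 0.71 [ 0.418 -0.124  0.202]
scene bail 0.71 [0.759 0.184 0.108]
scene bail 0.65 [0.25  0.281 0.213]
scene press_spot 0.85 [0.739 0.179 0.044]
scene press_spot 0.82 [ 0.386 -0.114  0.115]
scene press_spot 0.71 [0.237 0.23  0.084]
scene press_spot 0.35 [ 0.475 -0.42  -0.002]
scene caddy 0.88 [ 0.412 -0.122  0.055]
scene caddy 0.78 [ 0.248  0.277 -0.003]
scene caddy 0.65 [0.762 0.187 0.002]
side backplate 0.97 [ 0.573 -0.17   0.03 ]
side backplate 0.42 [ 0.476 -0.423  0.001]
side seat 0.94 [ 0.529 -0.154  0.173]
side hook_left 0.33 [ 0.438  0.01  -0.003]
side bail 0.89 [ 0.418 -0.124  0.207]
side bail 0.68 [0.761 0.183 0.114]
side bail 0.68 [0.25  0.276 0.211]
side press_spot 0.68 [ 0.381 -0.111  0.116]
side press_spot 0.67 [0.234 0.23  0.083]
side press_spot 0.57 [0.735 0.181 0.045]
side caddy 0.78 [0.758 0.178 0.   ]
side caddy 0.62 [ 0.414 -0.127  0.056]
```

View pics/w3.png

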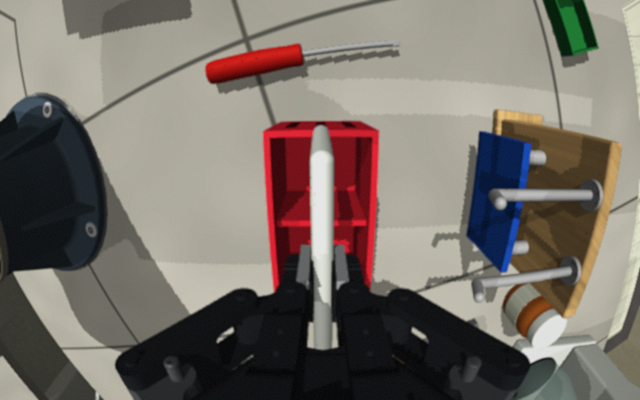

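The wrist view shows both hook tips, at (499,200) and (479,292), and the plate's top edge from (530,142) to (510,270). I'll project these.

Run:
```python
from h import *
Rt,p,s=pose()
T=wrist_px([[498,199],[478,291]],.183,Rt,p); E=wrist_px([[530,142],[509,271]],.115,Rt,p); A=wrist_px([[593,194],[572,268]],.167,Rt,p)
for P in(T,E,A):
    d=P[1]-P[0]; print(P.round(4),P.mean(0).round(4),np.linalg.norm(d),'yaw',np.arctan2(d[0],-d[1]))
ax=T.mean(0)-A.mean(0); print('arm dir',np.arctan2(-ax[1],-ax[0]))
```

```text
[[ 0.5221 -0.1212  0.183 ]
 [ 0.5043 -0.1801  0.183 ]] [ 0.5132 -0.1506  0.183 ] 0.06152943256461024 yaw -0.29298401832282644
[[ 0.5981 -0.1165  0.115 ]
 [ 0.5675 -0.2326  0.115 ]] [ 0.5828 -0.1746  0.115 ] 0.12009188724054981 yaw -0.2573439971071882
[[ 0.6221 -0.1532  0.167 ]
 [ 0.6029 -0.2132  0.167 ]] [ 0.6125 -0.1832  0.167 ] 0.06295992069493116 yaw -0.3112358565545583
arm dir -0.3171424153359426
```

play_rows(
  rotation=[
    [0, 0, 0],
    [0, 0, 0],
    [0, 0, 0],
    [0, 0, 0],
    [0, 0, 0],
    [0, 0, 0],
    [0, 0, 0],
    [0, 0, 0],
  ],
  dp=[
    [0, 0.01, 0],
    [0, 0.02, 0],
    [0, 0.022, 0],
    [0, 0.022, 0],
    [0, 0.02, 0],
    [0, 0.016, 0],
    [0, 0.012, 0],
    [0, 0, 0],
  ],
  hand=[0, 0, 0, 0, 0, 0, 0, 0],
)

```text
t: 9.72
tcp_pos: [0.5344, -0.158, 0.1869]
ee_rot: [-3.141, 0.0, 1.271]
ft_force: [0.5, -0.0, -2.5]
gripper_width: 0.0081
grasp_force: 48.9
```

Run:
```python
from h import *
Rt,p,s=pose(); print(p,s['ft_force'],s['t'])
a=snap('wrist'); b=snap('side'); tips('side',['bail','seat'])
a=a[80:400,240:560]; b=cv2.resize(b[130:250,260:400],(373,320),interpolation=cv2.INTER_CUBIC)
cv2.imwrite('pics/w4.png',np.hstack([a,b])[:,:,::-1])
```

```text
[ 0.53436448 -0.15801051  0.18690376] [ 0.50280905 -0.02576444 -2.52782768] 9.725
side bail 0.89 [ 0.533 -0.162  0.205]
side bail 0.68 [0.251 0.276 0.21 ]
side bail 0.6 [0.76  0.182 0.111]
side seat 0.77 [ 0.53  -0.156  0.178]
```

View pics/w4.png

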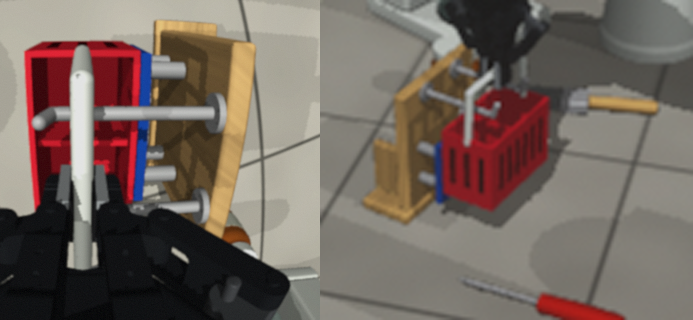

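The bar (crop x≈82) is behind the hook tip (x≈42), and the box is below the arms. I'll lower it onto the hooks.

play_rows(
  rotation=[
    [0, 0, 0],
    [0, 0, 0],
    [0, 0, 0],
    [0, 0, 0],
    [0, 0, 0],
    [0, 0, 0],
  ],
  dp=[
    [0, 0, 0.008],
    [0, 0, 0.008],
    [0, 0, 0.006],
    [0, 0, 0.004],
    [0, 0, 0.002],
    [0, 0, 0],
  ],
  hand=[0, 0, 0, 0, 0, 0],
)

```text
t: 10.68
tcp_pos: [0.5338, -0.1578, 0.1593]
ee_rot: [-3.142, -0.0, 1.271]
ft_force: [0.3, -0.0, -2.7]
gripper_width: 0.008
grasp_force: 48.9
```

play_rows(
  rotation=[
    [0, 0, 0],
    [0, 0, 0],
    [0, 0, 0],
  ],
  dp=[
    [0, 0, 0.001],
    [0, 0, 0.001],
    [0, 0, 0],
  ],
  hand=[0, 0, 0],
)

```text
t: 11.05
tcp_pos: [0.534, -0.1579, 0.1577]
ee_rot: [3.141, -0.0, 1.271]
ft_force: [-0.8, -0.5, 3.2]
gripper_width: 0.0083
grasp_force: 49.6
```

The bar is resting on the hooks. I'll release it and go up.

play_rows(
  rotation=[
    [0, 0, 0],
    [0, 0, 0],
    [0, 0, 0],
    [0, 0, 0],
    [0, 0, 0],
    [0, 0, 0],
    [0, 0, 0],
    [0, 0, 0],
  ],
  dp=[
    [0, 0, 0],
    [0, 0, 0],
    [0, 0, 0],
    [0, 0, 0],
    [0, 0, -0.015],
    [0, 0, -0.03],
    [0, 0, -0.04],
    [0, 0, -0.02],
  ],
  hand=[0.035, 0.035, 0.035, 0.035, 0.035, 0.035, 0.035, 0.035],
)

```text
t: 12.05
tcp_pos: [0.5343, -0.1579, 0.2656]
ee_rot: [3.138, -0.0, 1.271]
ft_force: [-0.1, 0.0, -1.2]
gripper_width: 0.0346
grasp_force: 0.0
```

Run:
```python
from h import *
Rt,p,s=pose(); print(p,s['ft_force'],s['joint_positions'],s['t'])
a=snap('wrist'); tips('wrist',['bail','press_spot'])
b=snap('side'); tips('side',['bail','press_spot','caddy'])
snap('scene'); tips('scene',['bail','press_spot','caddy'])
a=a[80:400,240:560]; b=cv2.resize(b[130:250,260:400],(373,320),interpolation=cv2.INTER_CUBIC)
cv2.imwrite('pics/w5.png',np.hstack([a,b])[:,:,::-1])
```

```text
[ 0.53434543 -0.15794799  0.26555072] [-0.11745996  0.04926903 -1.21141193] [-2.87422688e-01  3.30174018e-01  2.07219403e-01  1.44463781e+00
  2.69091283e-05  1.58336766e+00] 12.05
wrist bail 0.73 [ 0.536 -0.155  0.177]
wrist press_spot 0.76 [ 0.499 -0.157  0.084]
wrist press_spot 0.53 [ 0.44  0.01 -0.  ]
side bail 0.71 [0.76  0.179 0.112]
side bail 0.68 [ 0.534 -0.162  0.175]
side bail 0.67 [0.25  0.273 0.209]
side press_spot 0.81 [ 0.497 -0.146  0.087]
side press_spot 0.79 [0.23  0.228 0.084]
side press_spot 0.67 [0.734 0.181 0.046]
side caddy 0.95 [ 0.762  0.179 -0.003]
side caddy 0.64 [ 0.535 -0.16   0.028]
side caddy 0.6 [0.251 0.279 0.   ]
scene bail 0.81 [ 0.535 -0.163  0.171]
scene bail 0.75 [0.76  0.182 0.106]
scene bail 0.69 [0.248 0.277 0.213]
scene bail 0.52 [ 0.576 -0.171  0.031]
scene press_spot 0.93 [0.234 0.23  0.083]
scene press_spot 0.92 [ 0.5   -0.151  0.083]
scene press_spot 0.56 [0.74  0.18  0.045]
scene caddy 0.91 [0.248 0.277 0.001]
scene caddy 0.9 [0.76  0.183 0.002]
scene caddy 0.56 [ 0.532 -0.159  0.026]
```

View pics/w5.png

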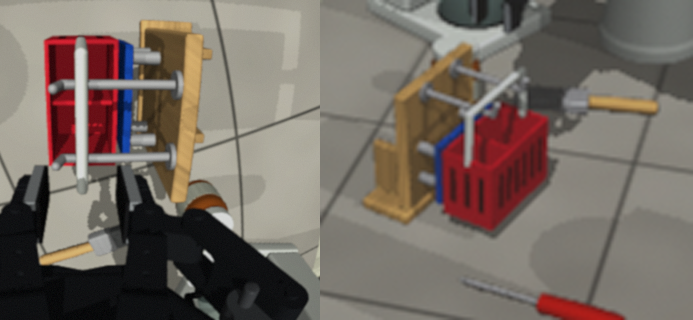

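The caddy hangs on both hooks. Next I'll close the fingers and tilt the tool forward, staying above the caddy.

play_rows(
  rotation=[
    [-0.16, 0, 0],
    [-0.16, 0, 0],
    [-0.16, 0, 0],
    [-0.16, 0, 0],
    [-0.16, 0, 0],
    [-0.16, 0, 0],
    [0, 0, 0],
  ],
  dp=[
    [0, 0, 0],
    [0, 0, 0],
    [0, 0, 0],
    [0, 0, 0],
    [0, 0, 0],
    [0, 0, 0],
    [0, 0, 0],
  ],
  hand=[0, 0, 0, 0, 0, 0, 0],
)

```text
t: 13.48
tcp_pos: [0.5326, -0.1574, 0.2575]
ee_rot: [2.249, 0.0, 1.271]
ft_force: [0.1, -0.3, 0.1]
gripper_width: -0.0001
grasp_force: 0.0
```

```bash
cat > go.py <<'E'
from h import *
import sys
Rt,p,s=pose(); print(s['t'],p.round(4),'tool z',Rt[:,2].round(3),'F',s['ft_force'].round(2),'q',s['joint_positions'].round(2))
u=np.array([.955,-.296,0])
print('push force',-(s['ft_force']@u))
for off in (0.09,0.04,0.012):
    t=np.array([.500,-.150,.075])-off*u; print(off,(Rt.T@(t-p)).round(4))
print('u in tool',(Rt.T@u).round(3),'up',Rt[2].round(3))
E
python3 go.py
```

```text
13.475 [ 0.5326 -0.1574  0.2575] tool z [ 0.744 -0.23  -0.627] F [ 0.07 -0.26  0.11] q [-0.28 -0.35 -0.92  0.11 -0.02  1.58]
push force -0.14418385803939507
0.09 [-0.0024 -0.2195  0.0185]
0.04 [-0.0024 -0.1882  0.0574]
0.012 [-0.0025 -0.1706  0.0792]
u in tool [-0.001  0.627  0.779] up [-0.     0.779 -0.627]
```

play_rows(
  rotation=[
    [0, 0, 0],
    [0, 0, 0],
    [0, 0, 0],
    [0, 0, 0],
    [0, 0, 0],
    [0, 0, 0],
    [0, 0, 0],
    [0, 0, 0],
  ],
  dp=[
    [0, -0.019, -0.0235],
    [0, -0.019, -0.0235],
    [0, -0.036, 0.013],
    [0, -0.036, 0.013],
    [0, -0.036, 0.013],
    [-0.001, -0.036, 0.013],
    [-0.001, -0.037, 0.013],
    [0, 0, 0],
  ],
  hand=[0, 0, 0, 0, 0, 0, 0, 0],
)

```text
t: 14.48
tcp_pos: [0.4558, -0.1335, 0.1544]
ee_rot: [2.351, 0.002, 1.269]
ft_force: [-0.4, 0.5, 0.1]
gripper_width: 0.0001
grasp_force: 0.0
```

```bash
python3 go.py
```

```text
14.475 [ 0.4558 -0.1335  0.1544] tool z [ 0.678 -0.213 -0.703] F [-0.44  0.5   0.09] q [-0.27 -0.38 -1.13  0.03 -0.03  1.59]
push force 0.5694152357153669
0.09 [-0.0026 -0.0866  0.0254]
0.04 [-0.0026 -0.0515  0.0609]
0.012 [-0.0025 -0.0318  0.0808]
u in tool [0.001 0.703 0.711] up [-0.002  0.711 -0.703]
```

The elbow joint is near its limit at -1.14. I'll fit a quick planar model to find a feasible tilt.

```bash
cat > fk.py <<'E'
import numpy as np
from scipy.optimize import least_squares
from h import *
_,p,s=pose(); q=s['joint_positions']
D=[(.21288,-.034396,1.32349,.5,.2313),(.50104,.44638,1.5163,.6294,.2592),(.50741,.23933,1.30207,.6330,.1728),(.09294,-.28861,1.18939,.4345,.1873),(.33017,.20722,1.44464,.5572,.26555),(-.35,-.92,.11,.5554,.2575),(q[1],q[2],q[3],np.hypot(*p[:2]),p[2])]
def rows(a,b,c):
    be=a-b; t=be+c   # unknown: a0,h,A,B,C,Dd,T
    return [[1,0,np.sin(a),np.cos(a),np.cos(be),np.sin(be),np.cos(t)],[0,1,np.cos(a),-np.sin(a),-np.sin(be),np.cos(be),-np.sin(t)]]
M=np.vstack([rows(*d[:3]) for d in D]); y=np.hstack([d[3:] for d in D])
k,res,rk,_=np.linalg.lstsq(M,y,rcond=None); print(k.round(3),rk,np.abs(M@k-y).max())
for rr,z in((.40,.075),(.45,.075),(.50,.075),(.515,.075)):
    for t in (.6,.8,.9,1.0,1.1,1.2):
        f=lambda v:np.array(rows(v[0],v[1],t-v[0]+v[1]))@k-[rr,z]
        v=least_squares(f,[0,-.5]); a,b=v.x
        print(rr,t,np.r_[a,b,t-a+b].round(2),'%.4f'%np.linalg.norm(v.fun),'OK' if a>-.72 and b>-1.12 and v.cost<1e-5 else '')
E
python3 fk.py
```

```text
[-0.001  0.247  0.485 -0.     0.394  0.065  0.457] 7 0.00046068203859872536
0.4 0.6 [ 0.01 -1.68 -1.09] 0.0000 
0.4 0.8 [-0.41 -1.38 -0.17] 0.0000 
0.4 0.9 [-0.39 -1.27  0.02] 0.0000 
0.4 1.0 [-0.34 -1.16  0.18] 0.0000 
0.4 1.1 [-0.27 -1.06  0.32] 0.0000 OK
0.4 1.2 [-0.2  -0.95  0.45] 0.0000 OK
0.45 0.6 [ 0.08 -1.57 -1.04] 0.0000 
0.45 0.8 [-0.23 -1.31 -0.28] 0.0000 
0.45 0.9 [-0.23 -1.2  -0.06] 0.0000 
0.45 1.0 [-0.2  -1.08  0.12] 0.0000 OK
0.45 1.1 [-0.15 -0.97  0.28] 0.0000 OK
0.45 1.2 [-0.09 -0.86  0.42] 0.0000 OK
0.5 0.6 [ 0.13 -1.45 -0.98] 0.0000 
0.5 0.8 [-0.1  -1.22 -0.32] 0.0000 
0.5 0.9 [-0.1  -1.11 -0.1 ] 0.0000 OK
0.5 1.0 [-0.08 -0.99  0.09] 0.0000 OK
0.5 1.1 [-0.04 -0.88  0.26] 0.0000 OK
0.5 1.2 [ 0.02 -0.76  0.42] 0.0000 OK
0.515 0.6 [ 0.15 -1.42 -0.97] 0.0000 
0.515 0.8 [-0.06 -1.19 -0.33] 0.0000 
0.515 0.9 [-0.07 -1.08 -0.11] 0.0000 OK
0.515 1.0 [-0.05 -0.96  0.09] 0.0000 OK
0.515 1.1 [-0.01 -0.85  0.26] 0.0000 OK
0.515 1.2 [ 0.05 -0.73  0.42] 0.0000 OK
```

The model is good (error under 0.5 mm): a pitch of about 1.0 rad is feasible. I'll steepen the tool, then roll it 90° so the knuckles spread sideways, away from the hooks.

play_rows(
  rotation=[
    [0.11, 0, 0],
    [0.11, 0, 0],
    [0, 0, -0.174],
    [0, 0, -0.174],
    [0, 0, -0.174],
    [0, 0, -0.174],
    [0, 0, -0.174],
    [0, 0, -0.174],
  ],
  dp=[
    [0, 0, 0],
    [0, 0, 0],
    [0, 0, 0],
    [0, 0, 0],
    [0, 0, 0],
    [0, 0, 0],
    [0, 0, 0],
    [0, 0, 0],
  ],
  hand=[0, 0, 0, 0, 0, 0, 0, 0],
)

```text
t: 15.48
tcp_pos: [0.456, -0.1335, 0.1557]
ee_rot: [2.832, 0.491, 2.241]
ft_force: [0.1, -0.7, 0.8]
gripper_width: 0.0001
grasp_force: 0.0
```

play_rows(
  rotation=[
    [0, 0, -0.174],
    [0, 0, -0.174],
    [0, 0, -0.174],
    [0, 0, 0],
    [0, 0, 0],
  ],
  dp=[
    [0, 0, 0],
    [0, 0, 0],
    [0, 0, 0],
    [0, 0, 0],
    [0, 0, 0],
  ],
  hand=[0, 0, 0, 0, 0],
)

```text
t: 16.1
tcp_pos: [0.4559, -0.1334, 0.1555]
ee_rot: [3.138, 0.573, 2.83]
ft_force: [-0.7, 0.0, 0.3]
gripper_width: 0.0002
grasp_force: 0.0
```

```bash
python3 go.py
python3 - <<'E'
from h import *
print(pose()[0].round(3))
E
```

```text
16.1 [ 0.4559 -0.1334  0.1555] tool z [ 0.517 -0.163 -0.84 ] F [-0.67  0.    0.27] q [-0.27 -0.27 -0.89  0.38 -0.02  0.03]
push force 0.6392514682437156
0.09 [ 0.0797 -0.0034  0.0443]
0.04 [ 0.0377 -0.0029  0.0714]
0.012 [ 0.0142 -0.0027  0.0866]
u in tool [-0.84   0.009  0.542] up [-0.542  0.003 -0.84 ]
[[-0.8    0.305  0.517]
 [ 0.257  0.952 -0.163]
 [-0.542  0.003 -0.84 ]]
```

play_rows(
  rotation=[
    [0, 0, 0],
    [0, 0, 0],
    [0, 0, 0],
    [0, 0, 0],
    [0, 0, 0],
    [0, 0, 0],
  ],
  dp=[
    [0.012, -0.001, 0.022],
    [0.012, -0.001, 0.023],
    [0.011, -0.001, 0.022],
    [-0.0085, 0, 0.0055],
    [-0.0085, 0, 0.0055],
    [0, 0, 0],
  ],
  hand=[0, 0, 0, 0, 0, 0],
)

```text
t: 16.85
tcp_pos: [0.4824, -0.1448, 0.0813]
ee_rot: [3.14, 0.575, 2.834]
ft_force: [0.3, -0.5, -0.2]
gripper_width: 0.0001
grasp_force: 0.0
```

```bash
python3 go.py
```

```text
16.85 [ 0.4824 -0.1448  0.0813] tool z [ 0.519 -0.163 -0.839] F [ 0.26 -0.48 -0.17] q [-0.28 -0.09 -0.98  0.1  -0.01  0.02]
push force -0.39210774280234734
0.09 [ 0.0636 -0.0001 -0.0337]
0.04 [ 0.0216  0.0001 -0.0065]
0.012 [-0.0019  0.0003  0.0087]
u in tool [-0.839  0.006  0.544] up [-0.544  0.001 -0.839]
```

play_rows(
  rotation=[
    [0, 0, 0],
    [0, 0, 0],
    [0, 0, 0],
    [0, 0, 0],
    [0, 0, 0],
    [0, 0, 0],
  ],
  dp=[
    [-0.0034, 0, 0.0022],
    [-0.0034, 0, 0.0022],
    [-0.0034, 0, 0.0022],
    [-0.0034, 0, 0.0022],
    [0, 0, 0],
    [0, 0, 0],
  ],
  hand=[0, 0, 0, 0, 0, 0],
)

```text
t: 17.6
tcp_pos: [0.4961, -0.1492, 0.0798]
ee_rot: [3.141, 0.573, 2.835]
ft_force: [-0.5, 0.3, -0.1]
gripper_width: -0.0002
grasp_force: 0.0
```

play_rows(
  rotation=[
    [0, 0, 0],
    [0, 0, 0],
    [0, 0, 0],
    [0, 0, 0],
  ],
  dp=[
    [-0.0034, 0, 0.0022],
    [-0.0017, 0, 0.0011],
    [0, 0, 0],
    [0, 0, 0],
  ],
  hand=[0, 0, 0, 0],
)

```text
t: 18.1
tcp_pos: [0.5019, -0.1511, 0.0798]
ee_rot: [3.141, 0.573, 2.835]
ft_force: [-4.5, 1.5, 2.9]
gripper_width: 0.0002
grasp_force: 2.5
```

play_rows(
  rotation=[
    [0, 0, 0],
    [0, 0, 0],
    [0, 0, 0],
    [0, 0, 0],
  ],
  dp=[
    [-0.0017, 0, 0.0011],
    [-0.0017, 0, 0.0011],
    [0, 0, 0],
    [0, 0, 0],
  ],
  hand=[0, 0, 0, 0],
)

```text
t: 18.6
tcp_pos: [0.5055, -0.1522, 0.0796]
ee_rot: [3.141, 0.572, 2.835]
ft_force: [-9.4, 2.3, 6.3]
gripper_width: -0.0004
grasp_force: 4.4
```

Run:
```python
from h import *
Rt,p,s=pose(); print(p,s['ft_force'],s['t'])
a=snap('wrist'); b=snap('side'); tips('side',['bail','press_spot','caddy','backplate'])
c=snap('scene'); tips('scene',['bail','press_spot','caddy','backplate'])
f=lambda i,y,x:cv2.resize(i[y:y+120,x:x+110],(275,300),interpolation=cv2.INTER_CUBIC)
cv2.imwrite('pics/w6.png',np.vstack([np.hstack([f(b,130,270),f(c,130,235)]),cv2.resize(a,(550,300))])[:,:,::-1])
```

```text
[ 0.50551833 -0.1521802   0.07962355] [-9.40740534  2.26849121  6.29133841] 18.6
side bail 0.72 [0.759 0.182 0.111]
side bail 0.59 [ 0.544 -0.162  0.179]
side bail 0.59 [0.25  0.276 0.212]
side press_spot 0.69 [0.733 0.184 0.047]
side press_spot 0.68 [ 0.513 -0.15   0.082]
side press_spot 0.59 [0.233 0.228 0.086]
side caddy 0.94 [ 0.251  0.276 -0.002]
side caddy 0.58 [ 0.762  0.179 -0.003]
side backplate 0.38 [ 0.583 -0.172  0.024]
scene bail 0.92 [0.247 0.277 0.213]
scene bail 0.9 [ 0.548 -0.163  0.173]
scene bail 0.69 [0.76  0.183 0.109]
scene press_spot 0.8 [0.233 0.232 0.083]
scene press_spot 0.77 [ 0.517 -0.153  0.085]
scene press_spot 0.63 [0.74  0.182 0.044]
scene caddy 0.91 [ 0.547 -0.162  0.026]
scene caddy 0.78 [0.759 0.183 0.002]
scene caddy 0.61 [ 0.246  0.276 -0.003]
```

View pics/w6.png

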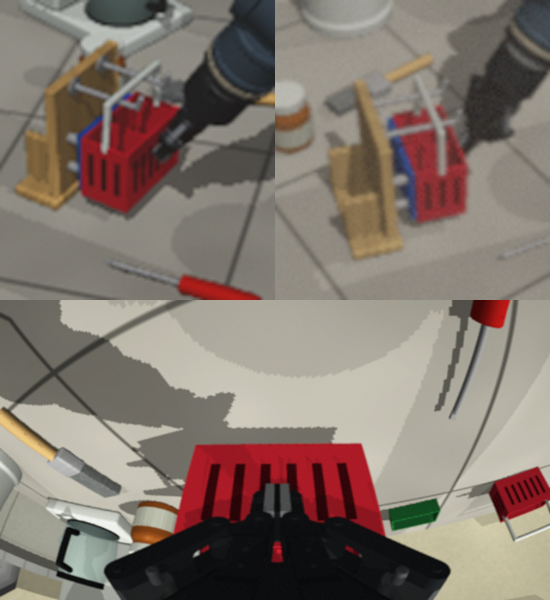

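Gripper fingers press the front centre, and the caddy is against the blue plate (top-right view). The horizontal push is about 9.7 N, but the tool also drags down with 6 N. I'll ease that with a small upward move.

play_rows(
  rotation=[
    [0, 0, 0],
    [0, 0, 0],
    [0, 0, 0],
    [0, 0, 0],
  ],
  dp=[
    [-0.0003, 0, -0.0004],
    [0, 0, 0],
    [0, 0, 0],
    [0, 0, 0],
  ],
  hand=[0, 0, 0, 0],
)

```text
t: 19.65
tcp_pos: [0.5055, -0.1522, 0.0801]
ee_rot: [3.141, 0.572, 2.835]
ft_force: [-8.0, 3.0, 5.5]
gripper_width: 0.0002
grasp_force: 4.1
```

play_rows(
  rotation=[
    [0, 0, 0],
    [0, 0, 0],
    [0, 0, 0],
    [0, 0, 0],
  ],
  dp=[
    [-0.0012, 0, -0.0006],
    [0, 0, 0],
    [0, 0, 0],
    [0, 0, 0],
  ],
  hand=[0, 0, 0, 0],
)

```text
t: 20.15
tcp_pos: [0.5057, -0.1523, 0.0808]
ee_rot: [3.141, 0.571, 2.835]
ft_force: [-5.7, 1.2, 0.2]
gripper_width: -0.0002
grasp_force: 3.3
```

play_rows(
  rotation=[
    [0, 0, 0],
    [0, 0, 0],
    [0, 0, 0],
    [0, 0, 0],
    [0, 0, 0],
  ],
  dp=[
    [-0.0016, 0, 0.0008],
    [-0.0016, 0, 0.0008],
    [0, 0, 0],
    [0, 0, 0],
    [0, 0, 0],
  ],
  hand=[0, 0, 0, 0, 0],
)

```text
t: 20.78
tcp_pos: [0.5087, -0.1532, 0.0808]
ee_rot: [3.141, 0.57, 2.835]
ft_force: [-9.9, 2.9, 1.1]
gripper_width: -0.0001
grasp_force: 4.5
```

play_rows(
  rotation=[
    [0, 0, 0],
    [0, 0, 0],
    [0, 0, 0],
    [0, 0, 0],
    [0, 0, 0],
    [0, 0, 0],
    [0, 0, 0],
    [0, 0, 0],
  ],
  dp=[
    [0, 0, 0],
    [0, 0, 0],
    [0, 0, 0],
    [0, 0, 0],
    [0, 0, 0],
    [0, 0, 0],
    [0, 0, 0],
    [0, 0, 0],
  ],
  hand=[0, 0, 0, 0, 0, 0, 0, 0],
)

```text
t: 21.78
tcp_pos: [0.5087, -0.1532, 0.0808]
ee_rot: [3.141, 0.57, 2.835]
ft_force: [-8.1, 3.3, 0.7]
gripper_width: -0.0001
grasp_force: 4.5
```

Run:
```python
from h import *
Rt,p,s=pose(); print(p,s['ft_force'],s['wrist_torque'],s['t'])
b=snap('side'); tips('side',['bail','press_spot','caddy'])
c=snap('scene'); tips('scene',['bail','press_spot','caddy'])
f=lambda i,y,x:cv2.resize(i[y:y+80,x:x+80],(400,400),interpolation=cv2.INTER_CUBIC)
cv2.imwrite('pics/w7.png',np.hstack([f(b,140,280),f(c,155,255)])[:,:,::-1])
```

```text
[ 0.50870989 -0.15315856  0.08075856] [-8.05691398  3.28501806  0.69121144] [0.6920882  1.82471742 0.06281592] 21.775
side bail 0.94 [0.759 0.181 0.113]
side bail 0.81 [ 0.549 -0.168  0.174]
side bail 0.68 [0.249 0.274 0.211]
side press_spot 0.93 [ 0.515 -0.149  0.087]
side press_spot 0.72 [0.734 0.182 0.044]
side press_spot 0.72 [0.231 0.228 0.085]
side press_spot 0.69 [ 0.444  0.43  -0.   ]
side caddy 0.91 [0.248 0.279 0.   ]
side caddy 0.68 [ 0.549 -0.166  0.026]
scene bail 0.84 [0.759 0.182 0.108]
scene bail 0.67 [ 0.551 -0.166  0.173]
scene press_spot 0.76 [0.235 0.227 0.082]
scene press_spot 0.74 [ 0.52  -0.154  0.082]
scene press_spot 0.56 [0.733 0.181 0.046]
scene caddy 0.8 [ 0.547 -0.164  0.025]
scene caddy 0.67 [ 0.758  0.184 -0.002]
```

View pics/w7.png

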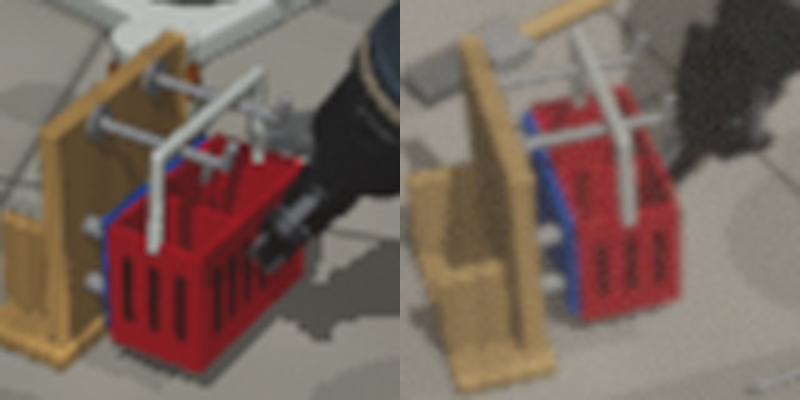

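The caddy hangs on both hooks and its back lies flat on the blue plate. The push is steady at about 9 to 10 N, so I'm handing in.

```bash
python3 -c "
from plant import r
print(r.sign_off())"
```

```text
the job is handed in; nothing more can be done
None
```

The middle-sized caddy hangs by its handle on both hooks, released, and the arm is holding its back flat on the blue backplate with a steady push of about 9–10 N; the job was handed in at about 22 s.

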